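Zero the coaxial bench drive and store it

TASK

Zero the bench drive: push the big outer (coarse) wheel round until its pointer lines up with the index wedge on the bezel, then push the small inner (fine) knob round until its pointer lines up with the same wedge. Then store the setting by pressing the round key fully down and letting it up, then the square key the same way; leave the long key unpressed and do not disturb the loose parts lying around.

Things in the scene. Friction and masses are not known exactly. Their poses are not given: they have to be found in the camera images.
- dial: Grey box 190 x 190 mm, top 60 mm high, fixed to the bench; carries two coaxial rotary controls on one upright axis. Origin on that axis, at bench level; z up. Its x axis is the zero direction of both joints. Position and yaw differ each time; index wedge is on its +x half.
- index_mark (a point): Inner top edge of the single bright metal index wedge (18 mm radially, 8 mm wide) that stands on the flat black, ticked bezel ring around the wheel: 73 mm from the dial axis, 80 mm above the bench (the wedge's top). Fixed; the bezel's angle differs each time. The point's x axis points from the dial axis radially out through the wedge.
- coarse (a joint): Angle (rad) of the outer coarse wheel about the dial axis, positive anticlockwise seen from above; 0 = its pointer along the dial's x axis; range -2.5 to 2.5. Starts anticlockwise of the wedge. Friction 0.14 N m (2 to 3 N at the post), stays where left; does not turn the fine knob.
- coarse_mark (a point): Outer end of the coarse pointer, a bright metal ridge 30 mm long, 5 mm wide on top of the dark steel coarse wheel (140 mm diameter, its top 76 mm above the bench); 70 mm from the axis, at 81 mm height. The point's x axis points from the axis out along the pointer.
- coarse_post (a point): Top centre of the coarse wheel's upright push post: 12 mm diameter, from 76 to 106 mm above the bench, 60 mm from the dial axis, exactly opposite the coarse pointer (pushed sideways along its circle it turns the wheel).
- fine (a joint): Angle (rad) of the inner fine knob about the same axis, positive anticlockwise seen from above; 0 = its pointer along the dial's x axis; range -2.5 to 2.5. Starts clockwise of the wedge. Friction 0.05 N m (about 2 N at the post), stays where left; does not turn the coarse wheel.
- fine_mark (a point): Outer end of the fine pointer, a bright metal strip 32 mm long, 4 mm wide on top of the black fine knob (disc 66 mm diameter, 110 to 120 mm above the bench, on a 28 mm hub); 42 mm from the axis, at 121 mm height. The point's x axis points from the axis out along the pointer.
- fine_post (a point): Top centre of the fine knob's upright push post: 10 mm diameter, from 120 to 142 mm above the bench, 26 mm from the dial axis, exactly opposite the fine pointer.
- key_round_top (a point): Centre of the top face of the round key (grey, 30 mm diameter), 58 mm above the bench when up. Key caps stand 13 mm proud of their 58 mm square grey modules, which sit 64 mm apart in a row of three; the order of the keys in the row differs each time.
- key_square_top (a point): Centre of the top face of the square key (grey, 28 x 28 mm), 58 mm above the bench when up. Key caps stand 13 mm proud of their 58 mm square grey modules, which sit 64 mm apart in a row of three; the order of the keys in the row differs each time.
- key_long_top (a point): Centre of the top face of the long bar key (grey, 14 x 46 mm), not to be pressed, 58 mm above the bench when up. Key caps stand 13 mm proud of their 58 mm square grey modules, which sit 64 mm apart in a row of three; the order of the keys in the row differs each time.
- key_round (a joint): Travel of the round key (m): 0 = up, 0.006 = fully down; springs back; about 1.2 N to start, 4.8 N fully down.
- key_square (a joint): Travel of the square key (m): 0 = up, 0.006 = fully down; springs back; about 1.2 N to start, 4.8 N fully down.
- key_long (a joint): Travel of the long key (m): 0 = up, 0.006 = fully down; springs back; about 1.2 N to start, 4.8 N fully down.
- gauge_dial: Loose bystander: green enamel gauge, 72 mm diameter, 18 mm thick, lying face up with a brass stub 20 mm out along its x. Origin under its centre.
- union_nut: Loose bystander: brass hexagonal union nut, 40 mm across flats, 28 mm high. Origin under its centre.
- anvil: Loose bystander: stainless anvil, 32 mm foot, 16 mm stem, 36 mm high. Origin under its centre.
- thread_gauge_a: Loose bystander: steel thread plug gauge lying along its x, 16 mm square handle 70 mm long and 30 mm threaded end. Origin under the handle's middle.
- thread_gauge_b: Loose bystander: smaller steel thread plug gauge lying along its x, 16 mm square handle 55 mm long and 30 mm threaded end. Origin under the handle's middle.

How it is judged:
By the outcome, as a careful person would: the job done as asked, in the order asked, and still so for the second after the job is handed in, with the robot touching nothing.
It also fails if it takes over 67 s, if anything falls off the work surface, if the arm or the gripper's body presses on something with over 40 N, if the wrist force passes 120 N, or if a joint passes its speed limit or range.

ROBOT

A 7-joint arm with a two-finger parallel gripper is mounted at the origin on the work surface. World frame = base frame: x ahead of the robot, y to its left, z up, the work surface at z = 0. Lengths are in m, angles in rad, forces in N, time in s.
With the tool pointing down it reaches from about 0.425 to 1.025 m from the base axis. Payload 3.6 kg.
Tool frame: the origin (TCP) lies between the finger pads; the fingertips stand 11 mm ahead of it and the grasp point (between the pads) lies 8 mm behind it (manip.tip_reach is the distance from the TCP to the fingertips, in m); z points along the fingers, y is the direction in which the jaws open and shut (so a half turn about z gives the same grasp; the last joint's range is limited). The gripper opens to 85 mm and grips with 20 to 120 N. Pads are 22 mm wide; open, the fingers measure 114 mm over their backs; the gripper's body (76 mm by 85 mm) begins 54 mm behind the grasp point. The pads swing forward as they close: fully open they stand 13 mm farther back than shut.
Start: joints at [-1.268, 0.591, 0.048, 1.609, -0.033, 0.943, -0.034], TCP at [0.28, 0.669, 0.242] pointing down, gripper open.
Joint ranges: [-2.69, 2.69], [-0.47, 2.24], [-1.27, 1.36], [0.19, 2.51], [-1.53, 4.68], [0.08, 2.07], [-3.09, 3.09]. Speed limits (rad/s): [2.57, 2.57, 3.14, 3.14, 3.14, 3.14, 3.14].

INTERFACE

Orientations are given as a unit quaternion [w, x, y, z].
In Python, from plant import manip, fingers, kin, sensors, snapshot, camera_params, ticket gives the robot as it stands. Calls block until the motion is done:
- manip.move_ptp(position, orientation): joint-space move of the TCP to a pose.
- manip.move_straight(position, v=0.15, rot=None): straight line of the TCP; rot=None keeps the orientation; v is the mean speed in m/s.
- manip.goto_joints(angles): joint-space move.
- fingers.move_gripper(opening): opening from 0.0 (shut) to 1.0 (fully open); the grip force is fixed at half the most; returns when the fingers have stopped.
- manip.pause(seconds).
- kin.solve_ik(position, orientation): joint angles nearest the present ones, or None.
- sensors.read_state(): the state.
- snapshot(name): name is "scene" or "top" or "wrist"; returns the picture (400x640x3 uint8, red, green, blue); there is no depth.
- camera_params(name): a dict with "intrinsics" (3x3 intrinsics, pixels), "R" (3x3) and "t" (3): a world point X has camera coordinates R X + t; the wrist camera has in their place "T_tool_cam" (4x4, takes a point from camera to tool coordinates, whose origin is the TCP and whose axes are the flange's). Camera axes: x right, y down, z forward; pixel columns grow to the right and rows downward; lengths in m; the calibration is good to about 2 mm. A picture is of the moment at which its call begins: read the wrist's pose just before it. camera_params takes no time and is no camera call.
A pose or a line that the arm cannot do raises manip.Unreachable and nothing moves.
- ticket.finish_job(): hands the job in, once; it reports no verdict.
The state is a dict: "time": time; "q": joint angles; "joint_velocities": joint speeds; "joint_efforts": joint torques, N m; "tool_pos": TCP position; "orientation": TCP orientation; "wrist_force": force on the tool from outside, world axes, zero at the start; "wrist_torque": the same for the moment, N m; "width": opening from 0.0 (shut) to 1.0 (fully open).
Only numpy, scipy, OpenCV 4.12 (cv2) and the standard library are available. Lean on these libraries where they do the work, as an engineer would, in place of code of your own. Each camera call takes 0.05 s, during which the arm holds its last target.

## Working session

There is one attempt and no reset: what is moved stays moved. The work goes in short steps, each a Python script; the robot and the scene stay as the last script left them, time stands still between calls to the robot, and variables do not carry over. Pictures are saved under pics/ and viewed, and the job is handed in when it is done.

```bash
ls; mkdir -p pics; python3 - <<'E'
from plant import *
import cv2
s=sensors.read_state();print(s)
for n in ["scene","top","wrist"]:
    im=snapshot(n);cv2.imwrite(f"pics/{n}0.png",im[:,:,::-1]);print(n,camera_params(n))
E
```

```text
pics
{'time': 0.0, 'q': array([-1.26849905,  0.59209804,  0.04829333,  1.60983876, -0.03332928,
        0.94269233, -0.03367823]), 'joint_velocities': array([ 0.00018001,  0.00065507,  0.00210347,  0.00077425,  0.00094747,
        0.00049699, -0.00072881]), 'joint_efforts': array([ 1.16415467e-03, -5.48679328e+01,  1.54678445e+00, -1.98120904e+01,
        9.42098937e-03,  8.50406766e-03, -2.96933763e-06]), 'tool_pos': array([0.27919063, 0.66821246, 0.24114978]), 'orientation': array([-1.71103489e-04,  1.96565156e-01,  9.80490130e-01, -1.10254931e-03]), 'wrist_force': array([ 0.19218074,  0.51243242, -0.41163997]), 'wrist_torque': array([ 0.00358603,  0.023577  , -0.03306792]), 'width': 1.0048619989790506}
scene {'intrinsics': array([[452.3340905 ,   0.        , 317.96941136],
       [  0.        , 452.3340905 , 203.4654071 ],
       [  0.        ,   0.        ,   1.        ]]), 'R': array([[-0.59946022,  0.80040158, -0.00217839],
       [ 0.52820007,  0.3935473 , -0.75241292],
       [-0.60137519, -0.45219225, -0.65868813]]), 't': array([ 0.33899485, -0.22943871,  1.4878757 ])}
top {
[... 201 characters left out ...]
94295, -0.0089006 ],
       [-0.98108836, -0.00407168, -0.19351758],
       [ 0.1934703 ,  0.0098751 , -0.98105643]]), 't': array([0.01543326, 0.60406798, 1.13841183])}
wrist {'intrinsics': array([[292.69446236,   0.        , 318.49926724],
       [  0.        , 292.69446236, 200.43534427],
       [  0.        ,   0.        ,   1.        ]]), 'T_tool_cam': array([[-3.18367064e-04, -9.62056957e-01, -2.72848512e-01,
         7.00329384e-02],
       [ 9.99999949e-01, -3.03082219e-04, -9.81668929e-05,
        -1.14294148e-03],
       [ 1.17466096e-05, -2.72848530e-01,  9.62057004e-01,
        -1.33315212e-01],
       [ 0.00000000e+00,  0.00000000e+00,  0.00000000e+00,
         1.00000000e+00]])}
```

View pics/top0.png

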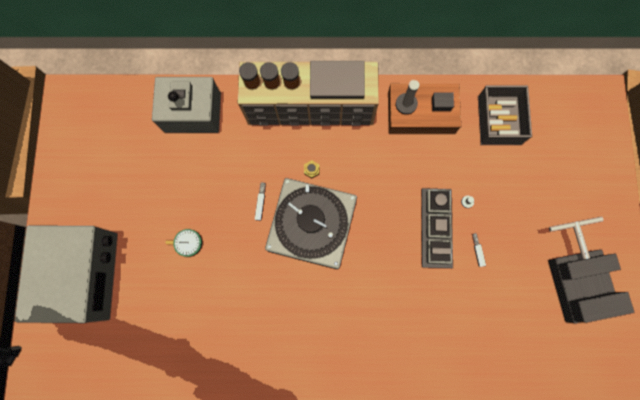

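View pics/scene0.png

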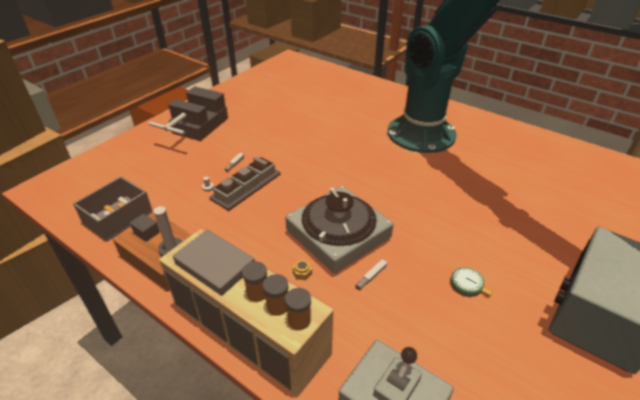

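View pics/wrist0.png

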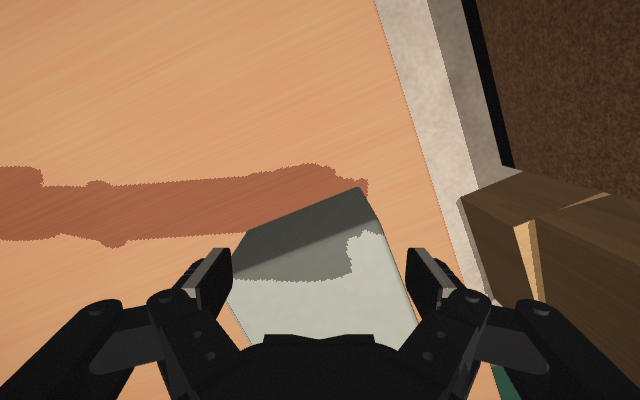

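```bash
cat > h.py <<'E'
import numpy as np, cv2
from plant import *
from scipy.spatial.transform import Rotation as Rn
def ray(name,px,state=None):
    c=camera_params(name);K=c["intrinsics"]
    d=np.linalg.inv(K)@np.array([px[0],px[1],1.])
    if name=="wrist":
        T=c["T_tool_cam"];w,x,y,z=state["orientation"];R=Rn.from_quat([x,y,z,w]).as_matrix()
        o=R@T[:3,3]+state["tool_pos"]; return o,R@T[:3,:3]@d
    return -c["R"].T@c["t"],c["R"].T@d
def onplane(name,px,z,state=None):
    o,d=ray(name,px,state);return o+d*(z-o[2])/d[2]
def project(name,X,state=None):
    c=camera_params(name);X=np.asarray(X,float)
    if name=="wrist":
        T=c["T_tool_cam"];w,x,y,z=state["orientation"];R=Rn.from_quat([x,y,z,w]).as_matrix()
        Xc=T[:3,:3].T@(R.T@(X-state["tool_pos"])-T[:3,3])
    else: Xc=c["R"]@X+c["t"]
    p=c["intrinsics"]@Xc;return p[:2]/p[2]
def quat(yaw):
    # tool z down, tool x axis at world angle yaw
    c,s=np.cos(yaw),np.sin(yaw)
    R=np.array([[c,s,0],[s,-c,0],[0,0,-1.]])
    x,y,z,w=Rn.from_matrix(R).as_quat();return np.array([w,x,y,z])
E
python3 - <<'E'
from h import *
im=cv2.imread("pics/top0.png")
c=im[150:280,250:500];cv2.imwrite("pics/topc.png",cv2.resize(c,None,fx=3.2,fy=3.2,interpolation=cv2.INTER_CUBIC))
print("dial",onplane("top",(311,219),.12),onplane("top",(311,222),.076))
for p in [(441,199),(440,226),(438,252)]:print(onplane("top",p,.058))
w,x,y,z=sensors.read_state()["orientation"];print(Rn.from_quat([x,y,z,w]).as_matrix())
E
```

```text
dial [0.5489976  0.04890805 0.12      ] [0.54857435 0.0504938  0.076     ]
[ 0.61075972 -0.27249607  0.058     ]
[ 0.54279129 -0.26724601  0.058     ]
[ 0.47871852 -0.25977161  0.058     ]
[[-9.22721677e-01  3.85466387e-01 -6.09719192e-04]
 [ 3.85466864e-01  9.22720252e-01 -1.62283266e-03]
 [-6.29471934e-05 -1.73244941e-03 -9.99998497e-01]]
```

View pics/topc.png

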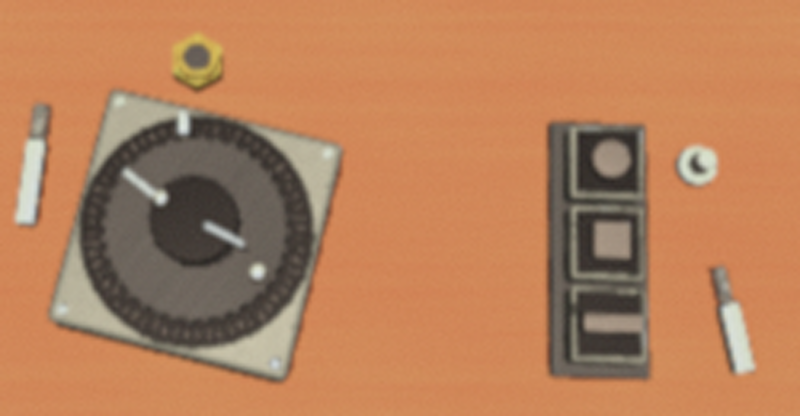

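```bash
python3 - <<'E'
from h import *
print(manip.tip_reach)
D=np.array([.549,.05]);yaw=np.deg2rad(140)
p=D-0.06*np.array([np.cos(yaw),np.sin(yaw)])
for yd in range(-100,300,25):
    q=kin.solve_ik([D[0],D[1],.137],quat(np.deg2rad(yd)));print(yd,None if q is None else np.round(q,2))
fingers.move_gripper(0.0)
manip.move_ptp([p[0],p[1],.26],quat(yaw))
s=sensors.read_state();im=snapshot("wrist");np.save("s1.npy",s,allow_pickle=True)
cv2.imwrite("pics/w1.png",im[:,:,::-1]);print(s["time"],s["tool_pos"],s["width"])
E
```

```text
0.011
-100 [ 0.09  0.55 -0.35  2.07  0.33  0.58  2.47]
-75 [ 0.17  0.56 -0.47  2.07  0.43  0.61  2.8 ]
-50 [-0.9   0.89  1.18  2.11 -1.08  0.96 -1.53]
-25 [-0.9   0.89  1.18  2.11 -1.08  0.96 -1.09]
0 [-0.62  0.62  0.64  2.1  -0.63  0.62 -1.11]
25 [-0.59  0.6   0.59  2.1  -0.58  0.61 -0.72]
50 [-0.53  0.58  0.5   2.1  -0.5   0.58 -0.37]
75 [-0.47  0.56  0.41  2.09 -0.41  0.56 -0.03]
100 [-0.41  0.55  0.32  2.09 -0.32  0.55  0.32]
125 [-0.34  0.54  0.23  2.09 -0.23  0.54  0.66]
150 [-0.26  0.53  0.12  2.09 -0.12  0.53  0.99]
175 [-0.18  0.52  0.02  2.08 -0.02  0.53  1.33]
200 [-0.11  0.53 -0.09  2.08  0.08  0.54  1.66]
225 [-0.02  0.53 -0.2   2.07  0.19  0.55  1.99]
250 [ 0.05  0.54 -0.3   2.07  0.29  0.57  2.33]
275 [ 0.14  0.56 -0.42  2.07  0.4   0.6   2.67]
3.5 [0.59512792 0.01300279 0.25986859] -0.002690547888042486
```

```bash
ls pics
```

```text
scene0.png
top0.png
topc.png
w1.png
wrist0.png
```

View pics/w1.png

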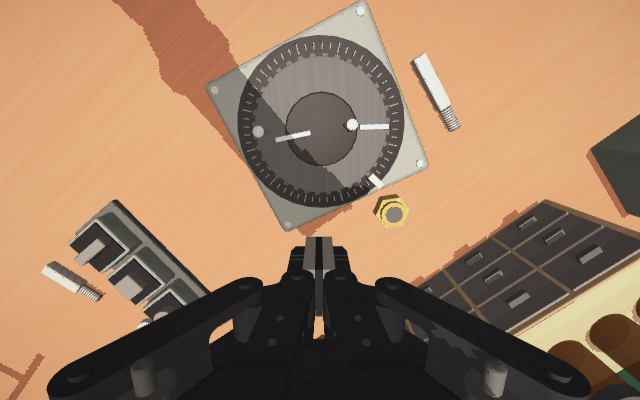

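```bash
python3 - <<'E'
import cv2
im=cv2.imread("pics/w1.png")
cv2.imwrite("pics/w1z.png",cv2.resize(im[25:220,225:430],None,fx=3.05,fy=3.05,interpolation=cv2.INTER_CUBIC))
cv2.imwrite("pics/w1k.png",cv2.resize(im[190:330,30:230],None,fx=4,fy=4,interpolation=cv2.INTER_CUBIC))
E
```

```text
(no output)
```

View pics/w1z.png

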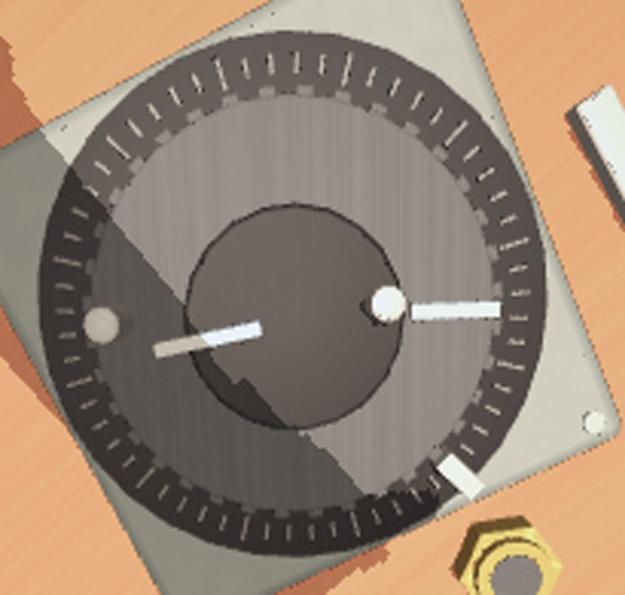

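View pics/w1k.png

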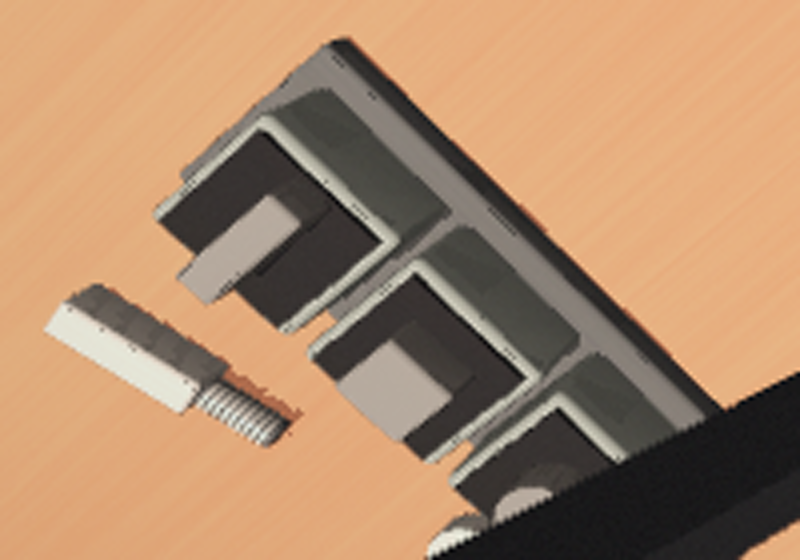

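```bash
cat >> h.py <<'E'
def analyse(d,s,name="wrist"):
    P={k:onplane(name,px,z,s)[:2] for k,(px,z) in d.items()}
    ax1=(70*P["cpost"]+60*P["cmark"])/130; ax2=(42*P["fpost"]+26*P["fmark"])/68
    ang=lambda v:np.rad2deg(np.arctan2(v[1],v[0]))
    print("axis coarse",ax1,"fine",ax2)
    for k in P: print(k,P[k], "r,ang about ax1",np.round(np.linalg.norm(P[k]-ax1)*1e3,1),np.round(ang(P[k]-ax1),2),"ax2",np.round(np.linalg.norm(P[k]-ax2)*1e3,1),np.round(ang(P[k]-ax2),2))
    return P,ax1,ax2
E
python3 - <<'E'
from h import *
s=np.load("s1.npy",allow_pickle=True).item()
z=lambda x,y:(x/3.05+225-.34,y/3.05+25-.34)
P,a,b=analyse(dict(cpost=(z(101,325),.106),cmark=(z(499,310.5),.081),cin=(z(412,311),.081),fpost=(z(389,302),.142),fmark=(z(155,350.5),.121),fin=(z(262,328),.121),fdisc=(z(295,317),.12),bez=(z(292,293),.078),wi=(z(447,462),.08),wo=(z(477,491),.08)),s)
ang=lambda v:np.rad2deg(np.arctan2(v[1],v[0]))
print(ang(P["wo"]-P["wi"]),ang(P["cmark"]-P["cin"]),ang(P["fmark"]-P["fin"]))
k=lambda x,y:(x/4+30-.4,y/4+190-.4)
for n,p in dict(sq=(394,390),lng=(239,248)).items():print(n,onplane("wrist",k(*p),.058,s))
E
```

```text
axis coarse [0.55052986 0.05124424] fine [0.55032357 0.05168953]
cpost [0.51330037 0.00402812] r,ang about ax1 60.1 -128.26 ax2 60.4 -127.84
cmark [0.59396427 0.10632971] r,ang about ax1 70.1 51.74 ax2 69.9 51.39
cin [0.57517181 0.08358267] r,ang about ax1 40.7 52.69 ax2 40.4 52.08
fpost [0.56257147 0.0749664 ] r,ang about ax1 26.6 63.09 ax2 26.3 62.25
fmark [0.53053851 0.01408844] r,ang about ax1 42.2 -118.28 ax2 42.5 -117.75
fin [0.54606569 0.0429106 ] r,ang about ax1 9.5 -118.18 ax2 9.8 -115.87
fdisc [0.5499454  0.05245494] r,ang about ax1 1.3 115.77 ax2 0.9 116.29
bez [0.5445745  0.05610688] r,ang about ax1 7.7 140.77 ax2 7.3 142.46
wi [0.62460917 0.06131333] r,ang about ax1 74.8 7.74 ax2 74.9 7.38
wo [0.63998205 0.06320011] r,ang about ax1 90.2 7.61 ax2 90.4 7.32
6.997152285049242 50.43818912212272 -118.31240194144131
sq [ 0.54490381 -0.26911141  0.058     ]
lng [ 0.48081792 -0.26715046  0.058     ]
```

```bash
cat >> h.py <<'E'
A=np.array([.5504,.0515]);WED=7.4
def cpose(phi,z,rt=.066,lag=.017):
    p=np.deg2rad(phi);r=np.array([np.cos(p),np.sin(p)]);t=np.array([np.sin(p),-np.cos(p)])
    xy=A+rt*r-lag*t
    return np.array([xy[0],xy[1],z]),quat(p-np.pi/2)
def fpose(phi,z,rt=.026,lag=.016):
    p=np.deg2rad(phi);r=np.array([np.cos(p),np.sin(p)]);t=np.array([-np.sin(p),np.cos(p)])
    xy=A+rt*r-lag*t
    return np.array([xy[0],xy[1],z]),quat(p+np.pi/2)
def st(m=""):
    s=sensors.read_state();print(m,round(s["time"],2),np.round(s["tool_pos"],4),"F",np.round(s["wrist_force"],1));return s
def view(fn,yaw=np.deg2rad(140),z=.26,off=.06):
    p=A-off*np.array([np.cos(yaw),np.sin(yaw)])
    manip.move_ptp([p[0],p[1],z],quat(yaw))
    s=sensors.read_state();im=snapshot("wrist");np.save(fn+".npy",s,allow_pickle=True)
    cv2.imwrite(f"pics/{fn}.png",im[:,:,::-1])
    cv2.imwrite(f"pics/{fn}z.png",cv2.resize(np.ascontiguousarray(im[25:220,225:430,::-1]),None,fx=3.05,fy=3.05,interpolation=cv2.INTER_CUBIC))
    st("view")
E
python3 - <<'E'
from h import *
p,q=cpose(-114,.20);manip.move_ptp(p,q);st()
p,q=cpose(-114,.101);manip.move_straight(p,v=.12);st("down")
for phi in [-122,-130,-138,-146,-154,-162,-169]:
    p,q=cpose(phi,.101);manip.move_straight(p,v=.06,rot=q);st(phi)
E
```

```text
3.99 [ 0.5382 -0.0156  0.1993] F [ 0.9 -0.4 -0.3]
down 4.97 [ 0.5399 -0.0157  0.1016] F [-0.9  0.1  0. ]
-122 5.28 [ 0.5302 -0.0134  0.1017] F [-0.7  0.4 -0.4]
-130 5.58 [ 0.5216 -0.0099  0.1014] F [-0.3  0.   0. ]
-138 5.89 [ 0.5134 -0.0056  0.1012] F [ 1.7 -1.   0.9]
-146 6.2 [5.053e-01 4.000e-04 1.010e-01] F [ 0.7 -0.7  0.7]
-154 6.51 [0.4983 0.0074 0.1009] F [ 0.1 -0.4  0.4]
-162 6.82 [0.4925 0.0152 0.1009] F [ 0.3 -0.3 -0.5]
-169 7.11 [0.4885 0.0224 0.1009] F [-0.5 -0.7  0.2]
```

```bash
python3 - <<'E'
from h import *
p,q=cpose(-165,.101);manip.move_straight(p,v=.06)
p,q=cpose(-165,.2);manip.move_straight(p,v=.2)
view("w2")
E
```

```text
view 8.62 [0.5942 0.0129 0.2577] F [-0.7  0.  -0.2]
```

View pics/w2z.png

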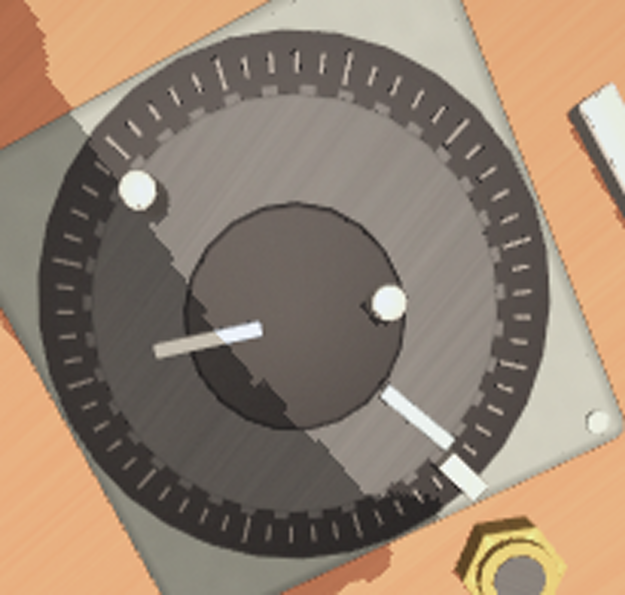

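```bash
cat >> h.py <<'E'
def ang(v): return np.rad2deg(np.arctan2(v[1],v[0]))
def bright(fn,thr=185):
    """bright blobs -> list of (rotrect in full pixel)"""
    im=cv2.imread(f"pics/{fn}.png");up=cv2.resize(im[25:220,225:430],None,fx=6,fy=6,interpolation=cv2.INTER_CUBIC)
    m=(up.min(2)>thr).astype(np.uint8)
    cs,_=cv2.findContours(m,cv2.RETR_EXTERNAL,cv2.CHAIN_APPROX_NONE)
    out=[]
    for c in cs:
        if 250<cv2.contourArea(c)<9000:
            (x,y),(w,h),a=cv2.minAreaRect(c)
            b=cv2.boxPoints(((x,y),(w,h),a))
            # long-axis end midpoints
            if np.linalg.norm(b[0]-b[1])<np.linalg.norm(b[1]-b[2]): e=[(b[0]+b[1])/2,(b[2]+b[3])/2]
            else: e=[(b[1]+b[2])/2,(b[3]+b[0])/2]
            f=lambda p:((p[0]+.5)/6-.5+225,(p[1]+.5)/6-.5+25)
            out.append((cv2.contourArea(c),f((x,y)),[f(p) for p in e],round(max(w,h)/6,1),round(min(w,h)/6,1)))
    return out
E
python3 - <<'E'
from h import *
for fn in ["s1","w2"]:
    s=np.load(fn+".npy",allow_pickle=True).item()
    print(fn)
    for o in bright("w1" if fn=="s1" else fn):
        e=[onplane("wrist",p,.081,s)[:2]-A for p in o[2]]
        e.sort(key=np.linalg.norm)
        print(o[0],np.round(o[1],1),o[3:],"r",[round(np.linalg.norm(v)*1e3,1) for v in e],"ang",[round(ang(v),2) for v in e], "dir",round(ang(e[1]-e[0]),2))
E
```

```text
s1
2874.0 [300.2 134.3] (20.0, 4.8) r [np.float64(11.8), np.float64(32.5)] ang [np.float64(-110.11), np.float64(-114.95)] dir -117.68
4991.5 [374.1 126.2] (28.8, 5.5) r [np.float64(40.5), np.float64(70.2)] ang [np.float64(52.17), np.float64(52.12)] dir 52.04
3158.5 [352.  124.1] (10.7, 10.5) r [np.float64(32.6), np.float64(33.6)] ang [np.float64(47.93), np.float64(66.4)] dir 141.91
4954.0 [251.7  63.3] (28.8, 11.5) r [np.float64(92.4), np.float64(92.6)] ang [np.float64(179.2), np.float64(-163.61)] dir -82.72
w2
4658.0 [361.4 161.5] (27.8, 5.2) r [np.float64(40.0), np.float64(70.1)] ang [np.float64(11.51), np.float64(11.24)] dir 10.88
2122.5 [302.8 133.8] (15.0, 4.6) r [np.float64(11.9), np.float64(27.4)] ang [np.float64(-110.92), np.float64(-114.95)] dir -118.04
3183.5 [352.2 123.9] (10.7, 10.7) r [np.float64(26.9), np.float64(37.8)] ang [np.float64(59.32), np.float64(56.6)] dir 49.89
3835.0 [269.7  86.7] (12.1, 11.4) r [np.float64(59.5), np.float64(70.6)] ang [np.float64(-167.22), np.float64(-169.18)] dir -179.46
461.0 [385.4  62.6] (12.4, 2.6) r [np.float64(87.9), np.float64(88.7)] ang [np.float64(90.88), np.float64(98.49)] dir -179.17
1564.0 [258.2  62.4] (15.9, 5.9) r [np.float64(85.3), np.float64(90.4)] ang [np.float64(179.48), np.float64(-170.93)] dir -104.75
```

```bash
python3 - <<'E'
from h import *
for fn in ["w1","w2"]:
    im=cv2.imread(f"pics/{fn}.png");s=np.load("s1.npy" if fn=="w1" else "w2.npy",allow_pickle=True).item()
    x0,y0=362,168
    up=cv2.resize(im[y0:y0+28,x0:x0+28],None,fx=20,fy=20,interpolation=cv2.INTER_CUBIC)
    cv2.imwrite(f"pics/{fn}wd.png",up)
    for thr in (190,205,215):
        m=(up.min(2)>thr).astype(np.uint8)
        cs,_=cv2.findContours(m,cv2.RETR_EXTERNAL,cv2.CHAIN_APPROX_NONE)
        for c in cs:
            if cv2.contourArea(c)<8000: continue
            b=cv2.boxPoints(cv2.minAreaRect(c));b=(b+.5)/20-.5+[x0,y0]
            P=[onplane("wrist",p,.08,s)[:2]-A for p in b]; P.sort(key=np.linalg.norm)
            i=(P[0]+P[1])/2;o=(P[2]+P[3])/2
            print(fn,thr,"in",np.linalg.norm(i),ang(i),"out",np.linalg.norm(o),ang(o),"width",np.linalg.norm(P[0]-P[1]))
im=np.hstack([cv2.imread("pics/w1wd.png")[:,:390],cv2.imread("pics/w2wd.png")[:,:390]]);cv2.imwrite("pics/wd.png",im)
E
```

```text
w1 190 in 0.07353546705950582 7.589219775646588 out 0.09139416761663845 7.448605490086853 width 0.00810530665171986
w1 205 in 0.0736230015769907 7.219857424233714 out 0.0910828887266814 7.303181625994728 width 0.007099907577589035
w1 215 in 0.07369009199720829 7.230882982248789 out 0.09085242284453904 7.221337110041629 width 0.006923638976441142
w2 190 in 0.07338514101715474 7.744575749305211 out 0.0911934805477028 7.378788770614774 width 0.008026292648552357
w2 205 in 0.07343388540017728 7.405258073018385 out 0.0908598433750849 7.3060440884629925 width 0.007169636628276072
w2 215 in 0.07351943466968351 7.360209285566269 out 0.09061116079288978 7.251006849515963 width 0.006889223401643346
```

View pics/wd.png

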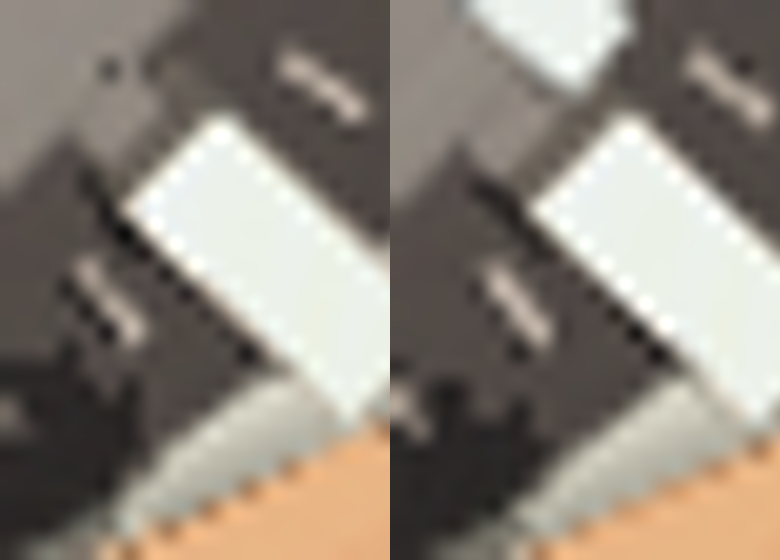

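```bash
python3 - <<'E'
from h import *
p,q=cpose(-163,.20);manip.move_ptp(p,q)
p,q=cpose(-163,.101);manip.move_straight(p,v=.2);st("down")
for phi,v in [(-168,.06),(-172.85,.03)]:
    p,q=cpose(phi,.101);manip.move_straight(p,v=v,rot=q);st(phi)
manip.pause(.2)
p,q=cpose(-167,.101);manip.move_straight(p,v=.06)
p,q=cpose(-167,.2);manip.move_straight(p,v=.2);st("up")
p,q=fpose(46,.18);manip.move_ptp(p,q);st("f above")
p,q=fpose(46,.139);manip.move_straight(p,v=.1);st("f down")
for phi in list(range(56,180,10))+[183]:
    p,q=fpose(phi,.139);manip.move_straight(p,v=.04,rot=q);st(phi)
p,q=fpose(173,.139);manip.move_straight(p,v=.04)
p,q=fpose(173,.2);manip.move_straight(p,v=.2)
view("w3")
E
```

```text
down 9.81 [0.4935 0.0157 0.1014] F [-0.3  0.2  0.1]
-168 10.06 [0.4904 0.0215 0.1022] F [0.8 0.1 1. ]
-172.85 10.4 [0.488  0.026  0.1016] F [ 0.6 -1.5  0.5]
up 11.51 [0.4892 0.0206 0.1995] F [ 0.1 -0.5 -0.4]
f above 12.05 [0.5788 0.0588 0.1779] F [-0.3 -0.8  0.1]
f down 12.61 [0.5796 0.0588 0.1389] F [-0.7 -0.8 -0.1]
56 12.93 [0.5787 0.0642 0.1398] F [-0.2 -0.5 -0.5]
66 13.26 [0.5762 0.0681 0.1394] F [ 1.1 -1.3  0. ]
76 13.58 [0.5729 0.0724 0.1393] F [ 0.5 -1.4  1.7]
86 13.91 [0.5685 0.0763 0.1392] F [ 2.2 -0.7  1. ]
96 14.23 [0.5637 0.0791 0.139 ] F [ 1.6 -1.   2. ]
106 14.56 [0.5586 0.081  0.139 ] F [ 2.1 -0.3  0.9]
116 14.88 [0.5533 0.0819 0.139 ] F [ 2.3 -0.4  0.9]
126 15.21 [0.548 0.082 0.139] F [ 1.3  1.1 -0.3]
136 15.53 [0.5427 0.0812 0.139 ] F [1.6 0.3 0. ]
146 15.86 [0.5377 0.0794 0.139 ] F [1.8 1.2 0. ]
156 16.18 [0.533  0.0768 0.1389] F [0.9 0.2 0. ]
166 16.51 [0.5289 0.0733 0.139 ] F [0.9 1.5 0.1]
176 16.83 [0.5254 0.0692 0.1389] F [1.1 2.2 0.4]
183 17.11 [0.5233 0.066  0.1389] F [0.6 1.7 0.3]
view 19.49 [0.5959 0.0131 0.2594] F [-0.6 -0.   0.6]
```

View pics/w3z.png

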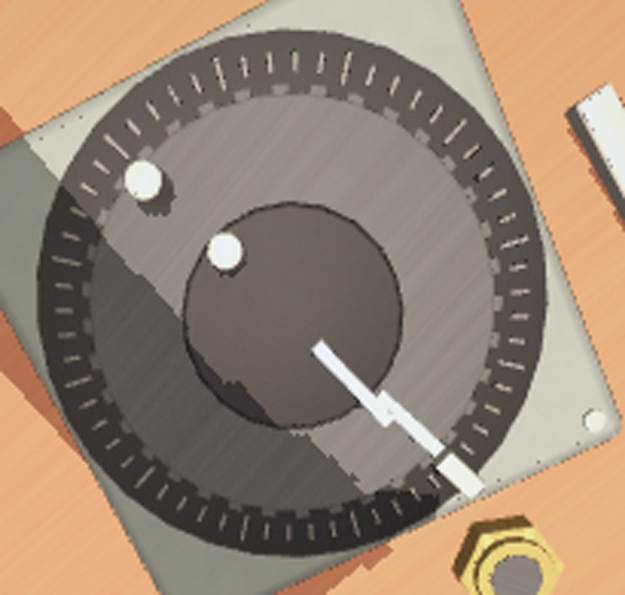

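```bash
cat >> h.py <<'E'
def meas(fn,d,sc=3.05,off=(225,25)):
    s=np.load(fn+".npy",allow_pickle=True).item()
    z=lambda p:((p[0]+.5)/sc+off[0]-.5,(p[1]+.5)/sc+off[1]-.5)
    P={k:onplane("wrist",z(p),h,s)[:2] for k,(p,h) in d.items()}
    for k,v in P.items(): print(k,"r %.1f ang %.2f"%(np.linalg.norm(v-A)*1e3,ang(v-A)))
    print("fine dir",ang(P["fm"]-P["fi"]),"fine post->mark",ang(P["fm"]-P["fp"]),"coarse dir",ang(P["cm"]-P["ci"]),"coarse post->mark",ang(P["cm"]-P["cp"]),"wedge dir",ang(P["wo"]-P["wi"]))
    print("axes",(70*P["cp"]+60*P["cm"])/130,(42*P["fp"]+26*P["fm"])/68)
E
python3 - <<'E'
from h import *
for o in bright("w3",200): print(o[0],(np.array(o[1])-[225,25]+.5)*3.05-.5,o[3:])
meas("w3",dict(fm=((389,419),.121),fi=((318,346),.121),fp=((225,250.5),.142),cm=((449,455),.081),ci=((385,396),.081),cp=((143,181),.106),wi=((449,461.5),.08),wo=((478,492),.08)))
im=cv2.imread("pics/w3.png");cv2.imwrite("pics/w3d.png",cv2.resize(im[130:192,322:390],None,fx=9,fy=9,interpolation=cv2.INTER_CUBIC))
E
```

```text
3457.0 [460.88265025 476.25625865] (15.6, 6.8)
1295.5 [595.99869893 421.37602234] (7.4, 6.4)
3167.0 [223.92916667 250.87083333] (10.7, 10.3)
3673.5 [142.59583333 179.45      ] (11.8, 11.0)
fm r 41.7 ang 5.03
fi r 10.9 ang 4.88
fp r 26.1 ang -175.83
cm r 73.5 ang 9.21
ci r 42.4 ang 9.89
cp r 60.0 ang -171.61
wi r 75.4 ang 7.91
wo r 91.0 ang 7.34
fine dir 5.087004183960289 fine post->mark 4.700305133113133 coarse dir 8.276828366733355 coarse post->mark 8.843344627079473 wedge dir 4.631200792006561
axes [0.55197181 0.05222006] [0.55022232 0.05172879]
```

View pics/w3d.png

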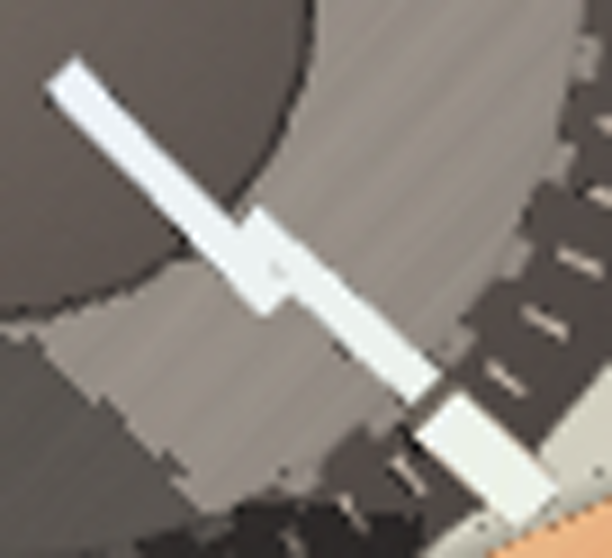

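```bash
python3 - <<'E'
from h import *
w=np.array([-15,14])
meas("w3",dict(fm=((281,301),.121),fi=((62,70),.121),fp=((0,0),.142),cm=((424,388.5),.081),ci=((246.5,220.5),.081),cp=((0,0),.106),wi=((437,412),.08),wo=((534.5,506.5),.08)),9,(322,130))
E
```

```text
fm r 42.8 ang 4.72
fi r 10.1 ang 5.85
fp r 1.0 ang 91.20
cm r 70.1 ang 8.09
ci r 40.5 ang 8.51
cp r 1.3 ang 16.69
wi r 73.5 ang 7.30
wo r 90.6 ang 7.21
fine dir 4.368529449480491 fine post->mark 3.3791477713877205 coarse dir 7.510670339282128 coarse post->mark 7.928934235852651 wedge dir 6.830273343356739
axes [0.58308634 0.05624725] [0.56667846 0.05346163]
```

```bash
python3 - <<'E'
from h import *
p,q=cpose(-163,.20);manip.move_ptp(p,q)
p,q=cpose(-163,.104);manip.move_straight(p,v=.2);st("down")
for phi,v in [(-169,.06),(-173.6,.03)]:
    p,q=cpose(phi,.104);manip.move_straight(p,v=v,rot=q);s=st(phi);print(np.round(p,4))
manip.pause(.2)
p,q=cpose(-166,.104);manip.move_straight(p,v=.06)
p,q=cpose(-166,.2);manip.move_straight(p,v=.2);st("up")
p,q=fpose(172,.18);manip.move_ptp(p,q);st("f above")
p,q=fpose(172,.139);manip.move_straight(p,v=.1);st("f down")
for phi in [180,185.3]:
    p,q=fpose(phi,.139);manip.move_straight(p,v=.03,rot=q);st(phi);print(np.round(p,4))
manip.pause(.2)
p,q=fpose(175,.139);manip.move_straight(p,v=.04)
p,q=fpose(175,.2);manip.move_straight(p,v=.2)
view("w4",yaw=np.deg2rad(187.35),z=.215)
E
```

```text
down 20.68 [0.4939 0.0158 0.1045] F [0.  0.1 0.8]
-169 20.94 [0.49   0.0226 0.1052] F [0.9 0.1 0.5]
[0.4889 0.0222 0.104 ]
-173.6 21.27 [0.4872 0.0271 0.1045] F [ 0.1 -0.2  1.2]
[0.4867 0.0272 0.104 ]
up 22.41 [0.4899 0.0194 0.1996] F [-0.5 -0.4 -0.1]
f above 24.33 [0.5266 0.0708 0.1795] F [-0.  -0.1  0.6]
f down 24.89 [0.5269 0.0712 0.1389] F [-0.4 -0.6 -0. ]
180 25.18 [0.5249 0.0674 0.1396] F [ 0.2 -0.   0.2]
[0.5244 0.0675 0.139 ]
185.3 25.43 [0.5235 0.0653 0.1394] F [ 0.4 -0.1  0.6]
[0.523 0.065 0.139]
view 27.53 [0.609  0.0591 0.2141] F [-0.6  0.2  0.5]
```

View pics/w4.png

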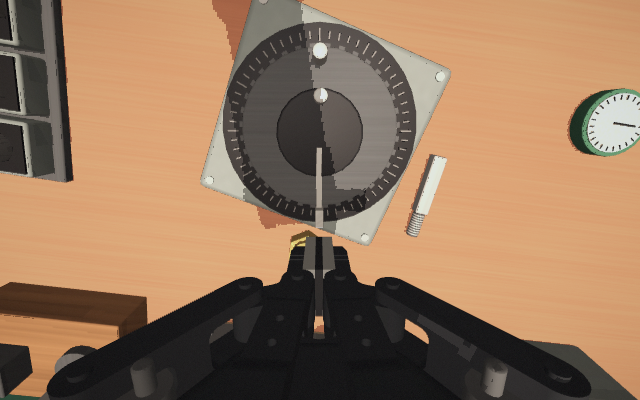

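```bash
python3 - <<'E'
from h import *
im=cv2.imread("pics/w4.png")
a=cv2.resize(im[140:236,290:350],None,fx=6.2,fy=6.2,interpolation=cv2.INTER_CUBIC)
b=cv2.resize(im[30:126,290:350],None,fx=6.2,fy=6.2,interpolation=cv2.INTER_CUBIC)
cv2.imwrite("pics/w4z.png",np.hstack([a,b]))
E
```

```text
(no output)
```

View pics/w4z.png

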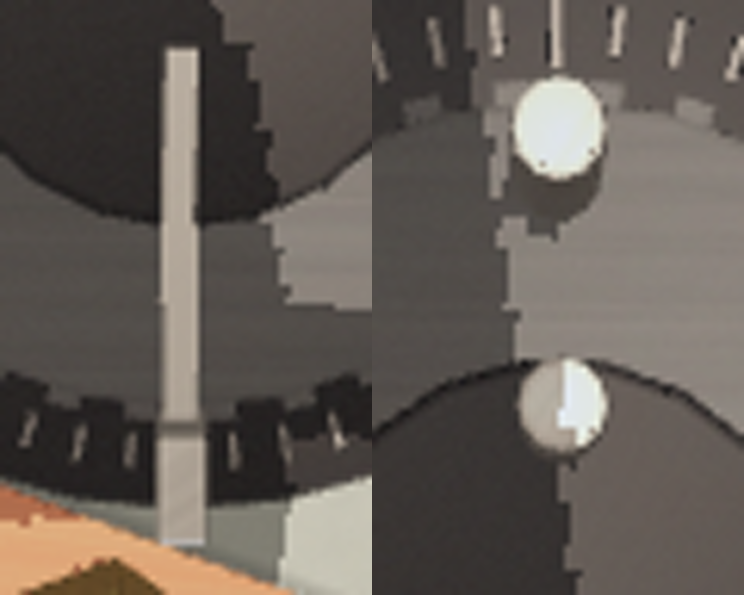

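```bash
python3 - <<'E'
from h import *
s=np.load("w4.npy",allow_pickle=True).item()
g=cv2.imread("pics/w4.png").min(2).astype(float)
def edges(r):
    row=g[r,305:335];d=np.diff(row);
    # subpixel half-level edges around stripe
    m=row[12:16].mean();L=row[3:8].mean();R=row[20:23].mean()
    i=next(k for k in range(13,0,-1) if row[k]<(m+L)/2);l=i+((m+L)/2-row[i])/(row[i+1]-row[i])
    j=next(k for k in range(14,30) if row[k]<(m+R)/2);rr=j-(((m+R)/2-row[j])/(row[j-1]-row[j]))
    return 305+l,305+rr
for r in list(range(149,176,3))+list(range(178,206,3))+list(range(210,226,2)):
    try:l,rr=edges(r)
    except StopIteration:continue
    c=(l+rr)/2;z=.121 if r<177 else .081
    p=onplane("wrist",(c,r),z,s)[:2]-A
    print(r,round(l,2),round(rr,2),"c",round(c,2),"r %.1f ang %.2f"%(np.linalg.norm(p)*1e3,ang(p)))
for n,(x,y),z in [("cpost",(558-372,127),.106),("fpost",(563-372,405),.142)]:
    px=((x+.5)/6.2-.5+290,(y+.5)/6.2-.5+30);p=onplane("wrist",px,z,s)[:2]-A;print(n,px,np.linalg.norm(p),ang(p)+180)
for r,z,a in [(0.073,.08,7.35),(.07,.081,7.35),(.04,.081,7.35),(.042,.121,7.35),(.01,.121,7.35),(.06,.106,187.35),(.026,.142,187.35)]:
    t=np.deg2rad(a);print(r,z,project("wrist",[A[0]+r*np.cos(t),A[1]+r*np.sin(t),z],s))
E
```

```text
149 316.3 321.5 c 318.9 r 11.5 ang 6.16
152 316.28 321.51 c 318.89 r 13.8 ang 6.34
155 315.93 321.37 c 318.65 r 16.1 ang 5.83
158 315.9 321.36 c 318.63 r 18.4 ang 5.98
161 315.92 321.37 c 318.64 r 20.7 ang 6.17
164 315.65 321.09 c 318.37 r 23.0 ang 5.76
167 315.64 321.08 c 318.36 r 25.4 ang 5.90
170 315.65 321.08 c 318.37 r 27.7 ang 6.04
173 315.63 320.7 c 318.17 r 30.1 ang 5.84
178 315.51 321.5 c 318.51 r 42.1 ang 6.69
181 315.5 321.51 c 318.5 r 44.9 ang 6.73
184 315.5 321.51 c 318.51 r 47.8 ang 6.77
187 315.48 321.5 c 318.49 r 50.6 ang 6.79
190 315.95 321.5 c 318.73 r 53.5 ang 7.06
193 315.92 321.51 c 318.71 r 56.4 ang 7.07
196 315.94 321.5 c 318.72 r 59.3 ang 7.09
199 315.92 321.49 c 318.7 r 62.2 ang 7.09
202 315.91 321.36 c 318.64 r 65.2 ang 7.05
205 315.92 321.4 c 318.66 r 68.2 ang 7.08
210 315.14 322.42 c 318.78 r 73.1 ang 7.20
212 314.94 322.56 c 318.75 r 75.1 ang 7.18
214 314.9 322.57 c 318.74 r 77.2 ang 7.18
216 314.82 322.72 c 318.77 r 79.2 ang 7.21
218 314.85 322.68 c 318.77 r 81.2 ang 7.21
220 314.85 322.65 c 318.75 r 83.2 ang 7.20
222 315.21 322.45 c 318.83 r 85.3 ang 7.26
224 315.14 322.33 c 318.74 r 87.3 ang 7.21
cpost (319.5806451612903, 50.064516129032256) 0.06030109269220171 7.1598582796069365
fpost (320.38709677419354, 94.90322580645162) 0.02605317024082069 5.914464324878736
0.073 0.08 [318.98332531 209.55168302]
0.07 0.081 [318.99011835 206.85818889]
0.04 0.081 [319.03673816 175.7789802 ]
0.042 0.121 [319.15147958 187.80994025]
0.01 0.121 [319.21781863 147.0114717 ]
0.06 0.106 [319.31262578  50.50666312]
0.026 0.142 [319.40081456  94.974229  ]
```

```bash
python3 - <<'E'
from h import *
p,q=fpose(175,.18);manip.move_ptp(p,q);st("f above")
p,q=fpose(175,.139);manip.move_straight(p,v=.1);st("f down")
for phi in [181,186.6]:
    p,q=fpose(phi,.139);manip.move_straight(p,v=.03,rot=q);st(phi);print(np.round(p,4))
manip.pause(.2)
p,q=fpose(175,.139);manip.move_straight(p,v=.04)
p,q=fpose(175,.2);manip.move_straight(p,v=.2)
view("w5",yaw=np.deg2rad(187.35),z=.215)
im=cv2.imread("pics/w5.png")
a=cv2.resize(im[140:236,290:350],None,fx=6.2,fy=6.2,interpolation=cv2.INTER_CUBIC)
b=cv2.resize(im[30:126,290:350],None,fx=6.2,fy=6.2,interpolation=cv2.INTER_CUBIC)
cv2.imwrite("pics/w5z.png",np.hstack([a,b]))
manip.move_ptp([.605,-.269,.25],quat(np.pi))
s=sensors.read_state();im=snapshot("wrist");np.save("k1.npy",s,allow_pickle=True);cv2.imwrite("pics/k1.png",im[:,:,::-1]);st()
E
```

```text
f above 28.52 [0.5264 0.0695 0.1802] F [-0.5  0.2 -0.4]
f down 29.07 [0.5261 0.0699 0.1389] F [ 0.4  0.7 -0. ]
181 29.33 [0.5246 0.067  0.1396] F [0.1 0.6 0.4]
[0.5241 0.067  0.139 ]
186.6 29.58 [0.5231 0.0646 0.1394] F [-0.5 -0.1  0.1]
[0.5227 0.0644 0.139 ]
view 31.73 [0.609  0.0591 0.2142] F [ 0.2 -0.2  0.5]
 33.02 [ 0.6059 -0.2657  0.2497] F [-0.   0.2 -0.4]
```

View pics/w5z.png

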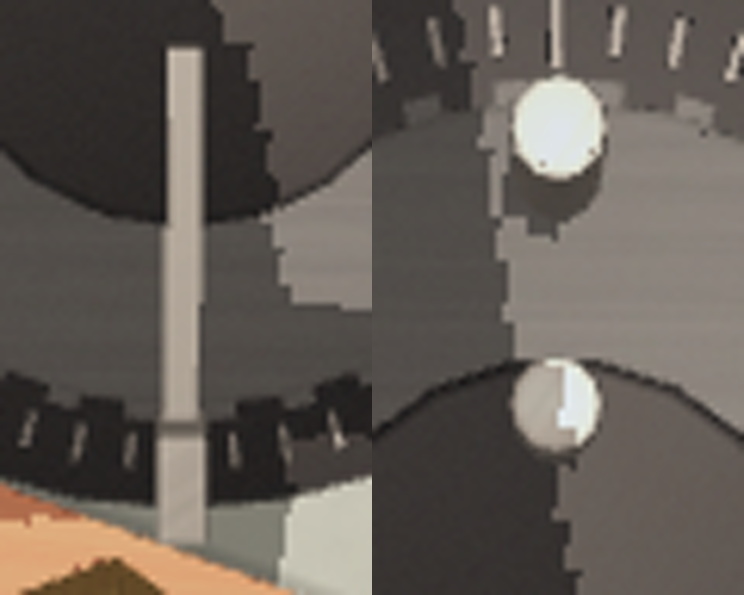

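View pics/k1.png

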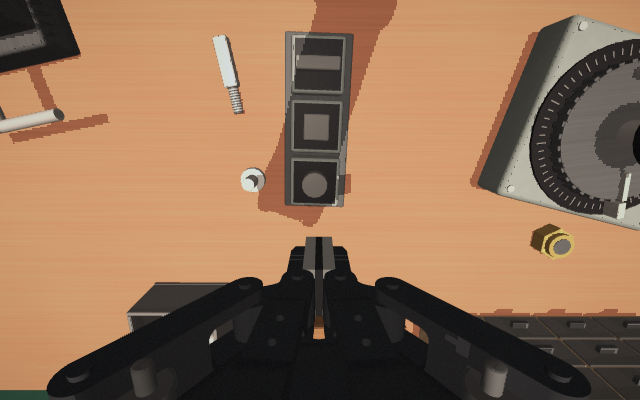

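```bash
python3 - <<'E'
from h import *
s=np.load("w5.npy",allow_pickle=True).item()
g=cv2.imread("pics/w5.png").min(2).astype(float)
def edges(r):
    row=g[r,305:335]
    m=row[12:16].mean();L=row[3:8].mean();R=row[20:23].mean()
    i=next(k for k in range(13,0,-1) if row[k]<(m+L)/2);l=i+((m+L)/2-row[i])/(row[i+1]-row[i])
    j=next(k for k in range(14,30) if row[k]<(m+R)/2);rr=j-(((m+R)/2-row[j])/(row[j-1]-row[j]))
    return 305+l,305+rr
for n,rows,z in [("fine",range(155,176),.121),("coarse",range(192,206),.081),("wedge",range(212,226),.08)]:
    a=[];
    for r in rows:
        try:l,rr=edges(r)
        except StopIteration:continue
        p=onplane("wrist",((l+rr)/2,r),z,s)[:2]-A;a.append(ang(p))
    print(n,np.mean(a),np.std(a),len(a))
for n,(x,y),z in [("cpost",(558-372,127),.106),("fpost",(556-372,405),.142)]:
    px=((x+.5)/6.2-.5+290,(y+.5)/6.2-.5+30);p=onplane("wrist",px,z,s)[:2]-A;print(n,px,np.linalg.norm(p),ang(p)+180)
s=np.load("k1.npy",allow_pickle=True).item()
for n,p in dict(round=(314.5,184.5),sq=(316,127),lng=(318,63)).items():print(n,onplane("wrist",p,.058,s))
im=cv2.imread("pics/k1.png");cv2.imwrite("pics/k1z.png",cv2.resize(im[30:210,270:370],None,fx=3.3,fy=3.3,interpolation=cv2.INTER_CUBIC))
E
```

```text
fine 7.286627329026761 0.10264878459478101 21
coarse 6.926248912409802 0.01644912929447455 14
wedge 7.103347745629456 0.03056720271319026 14
cpost (319.5806451612903, 50.064516129032256) 0.06017334753177005 7.303793113084907
fpost (319.258064516129, 94.90322580645162) 0.025911797400003524 7.880886894993523
round [ 0.60872958 -0.27099675  0.058     ]
sq [ 0.54529454 -0.26934142  0.058     ]
lng [ 0.48202557 -0.26735386  0.058     ]
```

View pics/k1z.png

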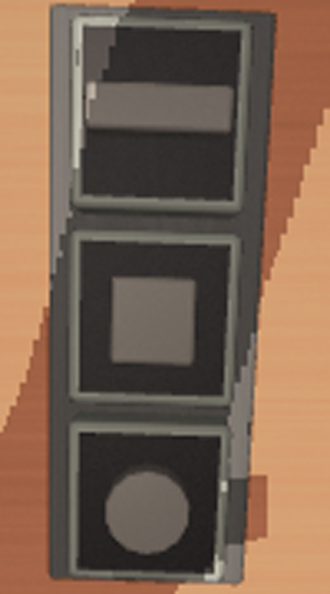

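```bash
cat > press.py <<'E'
from h import *
import sys
def press(xy):
    manip.move_ptp([xy[0],xy[1],.16],quat(np.pi))
    manip.move_straight([xy[0],xy[1],.077],v=.12)
    manip.pause(.15);F0=np.mean([sensors.read_state()["wrist_force"][2] for _ in range(3)]);st("above")
    for z in [.0665,.064,.062,.061,.060,.059,.058]:
        manip.move_straight([xy[0],xy[1],z],v=.03);manip.pause(.15)
        s=st(z);f=s["wrist_force"][2]-F0
        if f>9: break
    manip.move_straight([xy[0],xy[1],.085],v=.06);st("up")
    manip.move_straight([xy[0],xy[1],.15],v=.2)
E
python3 - <<'E'
from press import *
press((.6090,-.2712))
E
```

```text
above 34.47 [ 0.6097 -0.2716  0.0781] F [-0.2 -0.2 -0.4]
0.0665 35.12 [ 0.6094 -0.2714  0.0668] F [0.2 0.6 2.4]
0.064 35.52 [ 0.6094 -0.2713  0.0643] F [ 1.4 -0.9  4.2]
0.062 35.92 [ 0.6095 -0.2714  0.0631] F [-0.   1.4 10. ]
up 36.45 [ 0.6084 -0.271   0.0848] F [-0.1 -0.2 -0.1]
```

```bash
python3 - <<'E'
from press import *
press((.5452,-.2692))
manip.move_ptp([.605,-.269,.25],quat(np.pi))
s=sensors.read_state();im=snapshot("wrist");cv2.imwrite("pics/k2.png",im[:,:,::-1]);st()
view("w6",yaw=np.deg2rad(187.35),z=.215)
im=cv2.imread("pics/w6.png")
a=cv2.resize(im[140:236,290:350],None,fx=6.2,fy=6.2,interpolation=cv2.INTER_CUBIC)
cv2.imwrite("pics/w6z.png",np.hstack([a,cv2.resize(cv2.imread("pics/k2.png")[30:210,270:370],None,fx=3.3,fy=3.3)[:a.shape[0]] if False else a]))
cv2.imwrite("pics/t6.png",snapshot("top")[:,:,::-1])
E
```

```text
above 38.28 [ 0.5459 -0.2695  0.0779] F [ 0.1 -0.5  0.6]
0.0665 38.93 [ 0.5456 -0.2694  0.0668] F [ 0.3 -0.2  2.4]
0.064 39.33 [ 0.5456 -0.2694  0.0642] F [ 1.7 -1.3  3.7]
0.062 39.73 [ 0.5457 -0.2694  0.063 ] F [0.2 0.3 9.7]
up 40.27 [ 0.5446 -0.2689  0.0849] F [-1.  -0.4 -0. ]
 41.33 [ 0.6033 -0.2685  0.2479] F [-0.5 -0.3 -0.3]
view 42.63 [0.6104 0.0563 0.2151] F [-0.2  0.4 -1.1]
```

View pics/k2.png

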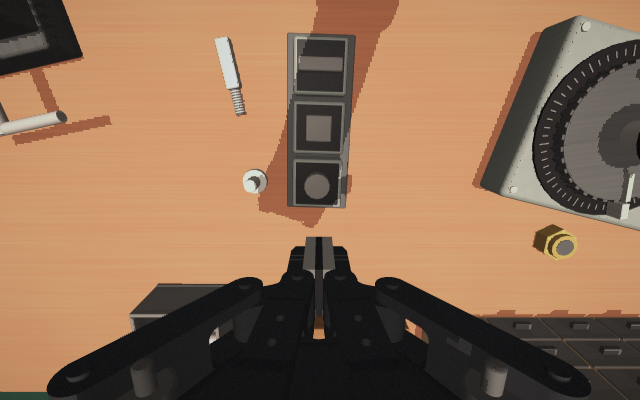

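View pics/w6z.png

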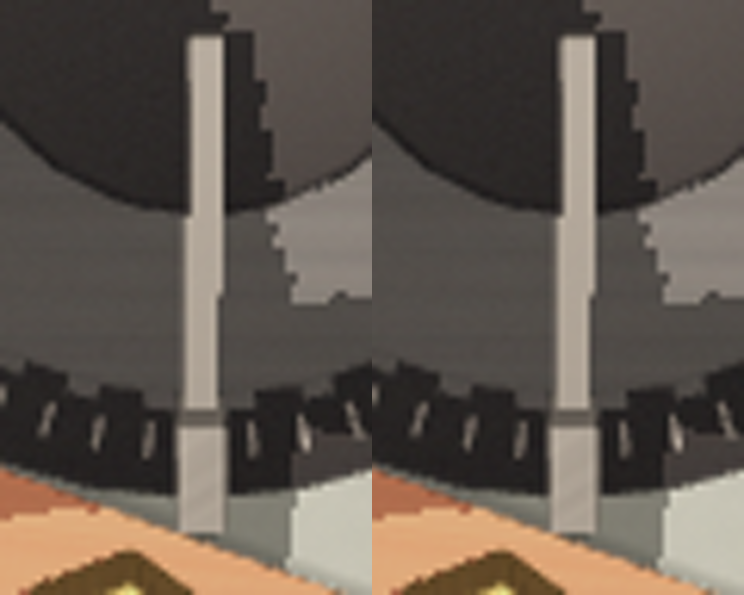

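View pics/t6.png

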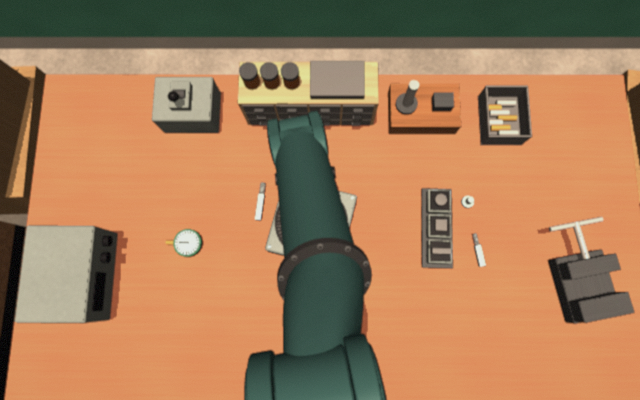

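All three dial marks are still in line: the wedge, coarse pointer and fine pointer sit on one image column. All three keys are up, and the loose parts are where they were. Arm is clear of everything, so I'm handing in.

```bash
python3 - <<'E'
from h import *
manip.pause(.3);st()
ticket.finish_job()
E
```

```text
42.98 [0.61   0.0586 0.215 ] F [-0.3  0.4  0.2]
the job is handed in; nothing more can be done
```

The bench drive is zeroed and the setting stored; I handed the job in at about 43 s of the 67 s allowed.

**What I did**
- With the gripper shut, I pushed the coarse post clockwise about 44°, then the fine post anticlockwise about 125°. After looking with the wrist camera I nudged each one further: the coarse wheel twice, the fine knob twice. The coarse wheel was finished before the last fine pushes.
- I then pressed the round key and the square key down to their stops and let each spring back up. Each bottomed at about 10 N, with the fingertips about 6 mm below where the key tops stand when up.

**Last checks**
- **Coarse:** the wedge measured 7.1° and the coarse pointer 6.9°, about 0.2° apart.
- **Fine:** the pointer strip read 7.3°, 0.2° from the wedge. The fine post read 7.9°, so these two readings disagree by 0.6°, and the fine error could be up to about 0.8°.
- **After the presses:** the view of the dial still showed the wedge and both pointers in one line by eye; I did not measure the angles again.
- **Keys and loose parts:** all three keys look up, and I never touched the long one. The loose parts in view had not moved; in the final top view the arm hid the union nut, but the wrist view before it showed the nut in place.

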